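Hang the drive bin on the twin-pin rail

TASK

Pick up the sheet-metal drive bin by its upright tab and hang it on the rail stand: bring both holes of its flange over the two upright pins, gently lower it along the pins until the flange sits fully home on the rail, then let go and move clear. The pin bar has been clamped by hand and stands off-centre on the stand, so find the pins by feel or by eye, never force the bin down, and do not disturb the can, the hard drive or the screwdriver.

Things in the scene. Friction and masses are not known exactly. Their poses are not given: they have to be found in the camera images.
- bin: Steel bin, 0.2 to 0.42 kg, upright on the bench. Origin: underside, below the middle of the back plate; x from the bin towards the flange, y along its width, z up. Back plate x -2 to 2, y -70 to 70, z 0 to 70 mm. Open box before it: x -60 to 0, 45 high. Flange: x 2 to 42, y -70 to 70, z 66 to 70, with two 10 mm through holes at x 25, y +40 and -40.
- flange_mid (a point): Midway between the bin's two holes, at the flange's underside (bin x 25, y 0, z 66 mm). With the flange resting on the pin tips it is 22 mm above the rail, when home at the rail's height.
- stand: Grey steel stand, fixed. Origin: on the bench under the middle of its upright; x away from the side where the bin's box hangs, y along the rail, z up. Upright x -20.5 to 20.5, y -110 to 110, top at z 114 mm; low foot behind. Hung, bin and stand have parallel axes (x with x): flange over the rail, box on the -x side. Pressing the bin on it with over 50 N spoils the pins.
- rail_mid (a point): Fixed point, mid-length of the stand at the rail surface (stand x 0, y 0, z 120 mm). The rail is an aluminium pin bar (36 x 140 x 6 mm) with two upright pins, 8 mm thick, 22 mm tall, flat tips with 1 mm chamfers, at stand x 0, y d+40 and d-40 mm. d is not measured: 5 to 29 mm, as the bar was clamped by hand, off-centre to the stand's +y. The clamped bar does not shift.
- spray_can: Bystander: upright white can, 52 mm diameter, 170 mm tall; origin under its centre.
- hard_drive: Bystander: flat hard drive, 100 x 70 x 10 mm, lying on the bench; origin under its centre.
- screwdriver: Bystander: screwdriver about 0.2 m long, lying on the bench.
- tab_mid (a point): Middle of the bin's grip tab (bin x 0, y 0, z 101 mm): flat upright plate over the back plate, 4 mm thick (x -2 to 2), 50 mm wide (y -25 to 25), z 70 to 115 mm. Pinch it from above, fingers closing along the bin's x; fingertips clear the flange when above z 72. The centre of mass lies nearly below it.
Not all that is in view belongs to the job. There is more than one size of the bin; the job needs the middle-sized.

How it is judged:
By the outcome, as a careful person would: the job done as asked, in the order asked, and still so for the second after the job is handed in, with the robot touching nothing.
It also fails if it takes over 64 s, if anything falls off the work surface, if the arm or the gripper's body presses on something with over 40 N, if the wrist force passes 120 N, or if a joint passes its speed limit or range.

ROBOT

A 6-joint arm with a two-finger parallel gripper is mounted at the origin on the work surface. World frame = base frame: x ahead of the robot, y to its left, z up, the work surface at z = 0. Lengths are in m, angles in rad, forces in N, time in s.
With the tool pointing down it reaches from about 0.35 to 0.975 m from the base axis. Payload 4.9 kg.
Tool frame: the origin (TCP) lies midway between the tips of the shut fingers; the grasp point (between the pads) lies 19 mm behind it; z points along the fingers, y is the line along which they close (so a half turn about z gives the same grasp; the last joint's range is limited). The gripper opens to 85 mm and grips with 20 to 120 N. Pads are 22 mm wide; open, the fingers measure 114 mm over their backs; the gripper's body (76 mm by 85 mm) begins 54 mm behind the grasp point. The pads swing forward as they close: fully open they stand 13 mm farther back than shut.
Start: joints at [1.038, 0.053, 1.613, -0, 1.476, -0.119], TCP at [0.251, 0.572, 0.231] pointing down, gripper open.
Joint ranges: [-3.01, 3.01], [-1.01, 2.22], [0.06, 2.58], [-1.02, 4.17], [0.09, 2.62], [-3.14, 3.14]. Speed limits (rad/s): [2.57, 2.57, 3.14, 3.14, 3.14, 3.14].

INTERFACE

Orientations are given as a unit quaternion [w, x, y, z].
In Python, from plant import state, grab_frame, camera_info, job_done, spot_in, masks_of, pinpoint gives the robot as it stands.
- The arm moves only by the shell command python3 -m handwheel 'ROWS' [OPENING]. ROWS is JSON, a list that holds one entry, the list of rows, each a list of 6 numbers: the shift along the world's x, y, z in m, then the turn, a rotation vector about the world's x, y, z in degrees. In form: [[[tx, ty, tz, ax, ay, az], ...]]. A call has 1 to 20 rows; each row shifts and turns the commanded pose from where the row before left it; what a row does not reach is not made up. A row lasts 1/12 s, in which the tool goes at most 41.7 mm and 7.16 degrees, less where a joint would pass 70% of its speed; a pose out of reach is approached as far as the arm can. A call is refused whole if a number of a shift passes 0.0417 or a number of a turn 7.16, either way. A call with a gripper value outside its range is refused whole. OPENING is the opening, from 0 (shut) to 1 (fully open), set as the call begins (- or left out, the last holds). The fingers move at their own pace and stop on an object; the grip force is fixed at half the most. Time passes only in rows, so rows that do not move let the fingers close. It gives the time, the measured TCP pose, the force, the opening and the grip force at its end, in the units of the state.
- state(): the state, without advancing time (a new reading comes with each control period).
- grab_frame(name): name is "side" or "top" or "wrist"; returns (picture, depth): 420x560x3 uint8, blue, green, red; 420x560 float32, m along the optical axis (not along the pixel's ray), 0 where there is no reading.
- camera_info(name): a dict with "fx", "fy", "cx", "cy" (pixels), "T" (4x4, takes a point from camera to world coordinates). Camera axes: x right, y up, looking along -z (the intrinsics and any distortion apply to the point x, -y, -z); pixel columns grow to the right and rows downward; lengths in m; the calibration is good to about 2 mm. The wrist camera is an equidistant fisheye: a pixel r from the principal point sees the ray r / f radians off the axis. A picture is of the moment at which its call begins: read the wrist's pose just before it. camera_info takes no time and is no camera call; for the wrist camera it gives the pose at the moment of the call.
- job_done(): hands the job in; it is judged then, once.
Trained networks look in the newest picture that a camera, given by its name, has taken for a name from the list of things; names that differ only in an ending like _2 or _b are one class to them, and where a whole thing is asked for, a point or a joint stands for the part that bears it (a point fixed in the world has none). Each returns a list of dicts, best first, with "conf" (0 to 1); they miss things now and then, are a little off and sometimes report something else, mostly with a low value. They report only what shows in the picture. A call takes as long as a camera call. They do not tell look-alikes from the thing itself.
- spot_in(camera, thing): "box" ([left, top, width, height] in pixels, round what is visible of it).
- masks_of(camera, thing): "region" (420x560 bool, what is visible of it) and "box" ([left, top, width, height] in pixels, round what is visible of it).
- pinpoint(camera, thing): "position" ([column, row] in pixels: a listed point, or the origin of a listed thing).
The state is a dict: "time": time; "joint_pos": joint angles; "joint_vel": joint speeds; "joint_efforts": joint torques, N m; "tool_pos": TCP position; "tool_rot": TCP orientation; "contact_force": force on the tool from outside, world axes, zero at the start; "ft_torque": the same for the moment, N m; "gripper_width": opening from 0.0 (shut) to 1.0 (fully open); "grasp_force": force on a finger pad.
Only numpy, scipy, OpenCV 4.12 (cv2) and the standard library are available. Lean on these libraries where they do the work, as an engineer would, in place of code of your own. Each camera call takes 0.05 s, during which the arm holds its last target. There are 200 camera calls.

## Working session

There is one attempt and no reset: what is moved stays moved. The work goes in short steps, Python scripts to look and compute and a shell command to move; the robot and the scene stay as the last step left them, time stands still between calls to the robot, and variables do not carry over. Pictures are saved under pics/ and viewed, at most 10 in all, crops included, and the job is handed in when it is done.

```bash
mkdir -p pics; ls; python3 - <<'E'
from plant import *
import cv2,numpy as np
for c in("top","side"):
    p,d=grab_frame(c); cv2.imwrite(f"pics/{c}0.png",p); np.save(f"pics/{c}0.npy",d)
    i=camera_info(c); print(c,{k:(np.round(v,4).tolist() if k=="T" else v) for k,v in i.items()})
    for t in("bin","stand"):
        for r in spot_in(c,t): print(t,np.round(r["box"]),round(r["conf"],2))
    for t in("tab_mid","flange_mid","rail_mid"):
        for r in pinpoint(c,t): print(t,np.round(r["position"],1),round(r["conf"],2))
print(state())
E
```

```text
pics
top {'fx': 449.53081885196394, 'fy': 449.53081885196394, 'cx': 280.44322079734224, 'cy': 208.3606847569805, 'T': [[-0.0094, 0.9926, -0.1214, 0.4139], [-0.9997, -0.0064, 0.0247, 0.0195], [0.0237, 0.1216, 0.9923, 1.1563], [0.0, 0.0, 0.0, 1.0]]}
bin [334. 201.  65.  52.] 0.87
bin [335. 271.  41.  49.] 0.86
bin [320.  90.  90.  81.] 0.68
stand [147. 168.  96.  53.] 0.78
stand [341. 200.  58.  49.] 0.26
tab_mid [372.4 224. ] 0.96
tab_mid [371.2 117.7] 0.74
tab_mid [360.  300.7] 0.72
flange_mid [372.6 109.3] 0.85
flange_mid [368.9 211.1] 0.74
flange_mid [363.5 304. ] 0.73
rail_mid [188.1 199.1] 0.92
rail_mid [367.8 209.3] 0.44
side {'fx': 419.05241612679765, 'fy': 419.05241612679765, 'cx': 287.76530996939454, 'cy': 203.6538171011383, 'T': [[-0.9896, 0.1066, -0.0971, 0.4796], [-0.1441, -0.7039, 0.6956, 0.5509], [0.0058, 0.7023, 0.7119, 0.6458], [0.0, 0.0, 0.0, 1.0]]}
bin [371. 146.  62.  54.] 0.68
bin [301. 114.  49.  70.] 0.6
bin [170.  93.  97.  94.] 0.59
stand [200. 229.  99. 154.] 0.59
tab_mid [214.3 104.3] 0.77
tab_mid [324.4 127.7] 0.75
tab_mid [405.6 158.8] 0.64
flange_mid [306.1 142.1] 0.84
flange_mid [407.2 155.9] 0.76
flange_mid [197.2 119. ] 0.61
rail_mid [267.9 279.5] 0.65
rail_mid [253.1 228. ] 0.47
{'time': 0.6, 'joint_pos': array([ 1.03797152e+00,  5.26960996e-02,  1.61289627e+00, -1.18204142e-05,
        1.47599634e+00, -1.19021886e-01]), 'joint_vel': array([-0.00108572, -0.00033898, -0.00259001,  0.00094919,  0.00042893,
        0.00147634]), 'joint_efforts': array([-9.33228262e-05, -3.93409574e+01, -3.70230639e+01, -1.60494087e-04,
        8.64774811e-04,  8.87779876e-07]), 'tool_pos': array([0.25131558, 0.57222794, 0.23130822]), 'tool_rot': array([ 6.20541879e-06,  2.05427887e-01,  9.78672255e-01, -1.54065187e-08]), 'contact_force': array([0.00580345, 0.02646782, 0.34847763]), 'ft_torque': array([-0.02334233, -0.00625823,  0.0473572 ]), 'grasp_force': 0.0, 'gripper_width': 1.0018469178599563}
```

View pics/top0.png

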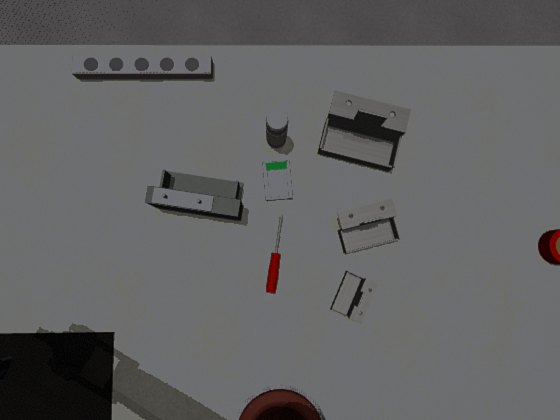

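View pics/side0.png

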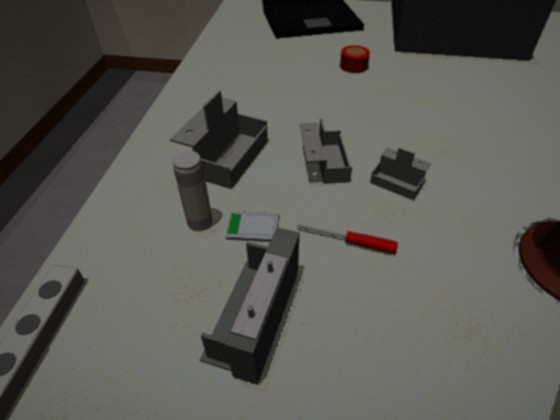

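The top view shows three bins on the right; the middle one, centred near (367,226), has a flange about 59 px wide, or roughly 140 mm. The stand is at (195,195) with its foot up-image (+x) and pins near (166,197) and (199,202). The can is at (277,128), the drive at (278,180) and the screwdriver at (274,255), between bin and stand.

```bash
cat > h.py <<'E'
import numpy as np,cv2
from plant import *
def cloud(c,d):
    i=camera_info(c); v,u=np.mgrid[:420,:560]
    P=np.stack([(u-i["cx"])/i["fx"]*d,-(v-i["cy"])/i["fy"]*d,-d],-1)
    T=np.array(i["T"]); return P@T[:3,:3].T+T[:3,3]
def at(c,px,z):
    i=camera_info(c);T=np.array(i["T"])
    r=T[:3,:3]@np.array([(px[0]-i["cx"])/i["fx"],-(px[1]-i["cy"])/i["fy"],-1]);return T[:3,3]+r*(z-T[2,3])/r[2]
E
python3 - <<'E'
from h import *
d=np.load("pics/top0.npy");P=cloud("top",d)
def rect(box,z0,z1,n):
    l,t,w,h=box;Q=P[t:t+h,l:l+w].reshape(-1,3);Q=Q[(Q[:,2]>z0)&(Q[:,2]<z1)]
    r=cv2.minAreaRect((Q[:,:2]*1000).astype(np.float32));print(n,len(Q),np.round(r[0],1),np.round(r[1],1),round(r[2],1),"z",np.round(np.median(Q[:,2]),4))
B=[330,195,75,62];S=[140,160,110,65]
rect(B,.06,.08,"bin flange");rect(B,.085,.13,"tab");rect(B,.04,.055,"box rim")
rect(S,.1175,.125,"bar");rect(S,.105,.125,"top");rect(S,.128,.16,"pins")
Q=P[160:225,140:250].reshape(-1,3);Q=Q[Q[:,2]>.128];print(np.round(Q*1000))
p=cv2.imread("pics/top0.png")
a=cv2.resize(p[190:260,325:410],None,fx=8,fy=8,interpolation=cv2.INTER_CUBIC);b=cv2.resize(p[160:225,140:250],None,fx=7,fy=7,interpolation=cv2.INTER_CUBIC)
cv2.imwrite("pics/bin.png",cv2.convertScaleAbs(a,alpha=1.6));cv2.imwrite("pics/stand.png",cv2.convertScaleAbs(b,alpha=1.6))
print("tab",at("top",(372.4,224),.101),"rail",at("top",(188.1,199.1),.12))
E
```

```text
bin flange 953 [ 532.8 -218.7] [ 44.4 141. ] 14.0 z 0.0697
tab 50 [ 513.  -222.9] [ 3.9 49.4] 13.7 z 0.1137
box rim 91 [ 484.4 -230.4] [ 59.2 140.5] 13.2 z 0.0438
bar 689 [564.1 220.5] [163.2  36.5] 81.0 z 0.1195
top 1629 [560.6 198.6] [219.6  41.5] 80.9 z 0.1167
pins 27 [563.6 221. ] [86.8  7.1] 81.6 z 0.1386
[[ 414.   19. 1156.]
 [ 414.   19. 1156.]
 [ 414.   19. 1156.]
 [ 414.   19. 1156.]
 [ 414.   19. 1156.]
 [ 414.   19. 1156.]
 [ 414.   19. 1156.]
 [ 414.   19. 1156.]
 [ 414.   19. 1156.]
 [ 414.   19. 1156.]
 [ 414.   19. 1156.]
 [ 414.   19. 1156.]
 [ 414.   19. 1156.]
 [ 414.   19. 1156.]
 [ 573.  263.  139.]
 [ 573.  261.  139.]
 [ 573.  258.  141.]
 [ 571.  263.  140.]
 [ 570.  260.  143.]
 [ 571.  259.  136.]
 [ 570.  256.  142.]
 [ 567.  262.  146.]
 [ 568.  261.  141.]
 [ 569.  259.  138.]
 [ 569.  258.  133.]
 [ 414.   19. 1156.]
 [ 567.  260.  136.]
 [ 567.  258.  131.]
 [ 414.   19. 1156.]
 [ 561.  183.  143.]
 [ 561.  182.  138.]
 [ 561.  179.  139.]
 [ 559.  184.  138.]
 [ 558.  181.  142.]
 [ 558.  179.  142.]
 [ 559.  178.  135.]
 [ 414.   19. 1156.]
 [ 556.  184.  140.]
 [ 556.  181.  143.]
 [ 557.  180.  138.]
 [ 557.  178.  132.]
 [ 554.  182.  139.]
 [ 555.  180.  134.]
 [ 555.  178.  130.]
 [ 414.   19. 1156.]
 [ 414.   19. 1156.]
 [ 414.   19. 1156.]
 [ 414.   19. 1156.]
 [ 414.   19. 1156.]
 [ 414.   19. 1156.]
 [ 414.   19. 1156.]]
tab [ 0.50431466 -0.22417142  0.101     ] rail [0.56370823 0.20755481 0.12      ]
```

View pics/bin.png

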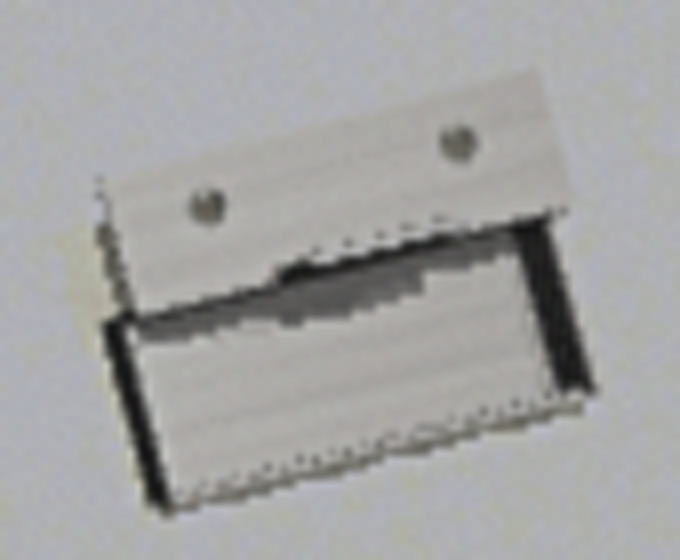

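View pics/stand.png

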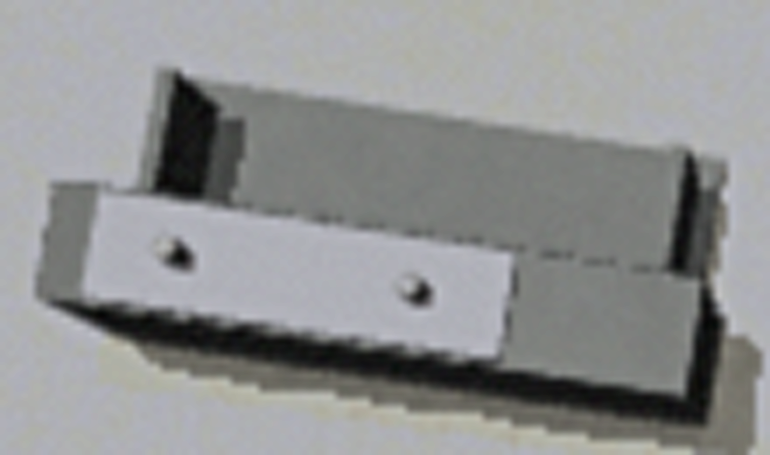

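The enlarged crops confirm the holes at (207,206) and (458,142) of the bin crop, and the pins at (172,250) and (412,290) of the stand crop.

- **Bin:** yaw about +13.9°, tab at (0.513, -0.223).
- **Stand:** yaw about -8.8°, pin midpoint about (0.564, 0.2205).

Next I move above the tab.

```bash
python3 -m handwheel '[[[0.0131,-0.03975,0,0,0,-2.62],[0.0131,-0.03975,0,0,0,-2.62],[0.0131,-0.03975,0,0,0,-2.62],[0.0131,-0.03975,0,0,0,-2.62],[0.0131,-0.03975,0,0,0,-2.62],[0.0131,-0.03975,0,0,0,-2.62],[0.0131,-0.03975,0,0,0,-2.62],[0.0131,-0.03975,0,0,0,-2.62],[0.0131,-0.03975,0,0,0,-2.62],[0.0131,-0.03975,0,0,0,-2.62],[0.0131,-0.03975,0,0,0,-2.62],[0.0131,-0.03975,0,0,0,-2.62],[0.0131,-0.03975,0,0,0,-2.62],[0.0131,-0.03975,0,0,0,-2.62],[0.0131,-0.03975,0,0,0,-2.62],[0.0131,-0.03975,0,0,0,-2.62],[0.0131,-0.03975,0,0,0,-2.62],[0.0131,-0.03975,0,0,0,-2.62],[0.0131,-0.03975,0,0,0,-2.62],[0.0131,-0.03975,0,0,0,-2.62]]]' 1
python3 -m handwheel '[[[0,0,0,0,0,0],[0,0,0,0,0,0],[0,0,0,0,0,0]]]'
python3 - <<'E'
from h import *
i=camera_info("wrist");print({k:(np.round(v,4).tolist() if k=="T" else v) for k,v in i.items()})
p,d=grab_frame("wrist");cv2.imwrite("pics/w1.png",p);np.save("pics/w1.npy",d)
for t in("tab_mid","flange_mid"):
    for r in pinpoint("wrist",t): print(t,np.round(r["position"],1),round(r["conf"],2))
E
```

```text
time: 2.27
tool_pos: [0.5124, -0.2215, 0.2315]
tool_rot: [0.0, 0.618, 0.787, 0.0]
contact_force: [0.8, 0.4, 0.0]
gripper_width: 0.993
grasp_force: 0.0
time: 2.52
tool_pos: [0.5119, -0.2191, 0.2311]
tool_rot: [-0.0, 0.616, 0.787, 0.0]
contact_force: [-0.3, 0.2, -0.3]
gripper_width: 0.999
grasp_force: 0.0
{'fx': 325.19226210127806, 'fy': 325.19226210127806, 'cx': 278.16837031400075, 'cy': 210.24684792435204, 'T': [[0.9712, -0.2282, -0.0687, 0.4943], [0.2383, 0.9305, 0.2781, -0.1481], [0.0005, -0.2865, 0.9581, 0.3734], [0.0, 0.0, 0.0, 1.0]]}
tab_mid [106.3 127.3] 0.97
tab_mid [516.3 271.4] 0.82
tab_mid [277.9 201.6] 0.72
flange_mid [305.1 193.9] 0.85
flange_mid [110.4 137. ] 0.72
flange_mid [503.5 258.3] 0.59
flange_mid [413.9  30.1] 0.3
```

View pics/w1.png

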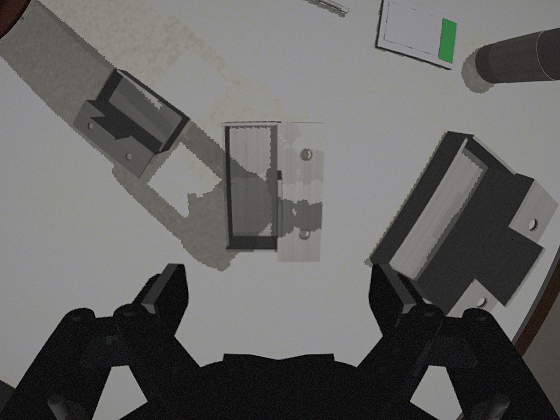

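The wrist view shows the middle bin at (275,190), square to the gripper, with its holes at (307,154) and (305,234). Now I check the tab with wrist depth.

```bash
cat >> h.py <<'E'
def wcloud(d,T=None,uv=None):
    i=camera_info("wrist");T=np.array(i["T"]) if T is None else T
    v,u=np.mgrid[:420,:560] if uv is None else (np.array(uv)[:,1],np.array(uv)[:,0])
    x=(u-i["cx"])/i["fx"];y=(v-i["cy"])/i["fy"];r=np.hypot(x,y)+1e-9;s=np.tan(r)/r
    P=np.stack([x*s*d,-y*s*d,-d],-1);return P@T[:3,:3].T+T[:3,3]
E
python3 - <<'E'
from h import *
P=wcloud(np.load("pics/w1.npy")).reshape(-1,3)
P=P[(np.abs(P[:,0]-.52)<.08)&(np.abs(P[:,1]+.22)<.09)]
for a,b in((.062,.08),(.085,.125),(.04,.055)):
    Q=P[(P[:,2]>a)&(P[:,2]<b)];r=cv2.minAreaRect((Q[:,:2]*1000).astype(np.float32));print(len(Q),r,np.median(Q[:,2]))
E
```

```text
5784 ((533.6572875976562, -215.9869384765625), (43.280609130859375, 139.87705993652344), 13.882903099060059) 0.0701693469542132
269 ((514.106201171875, -220.31558227539062), (3.292818307876587, 49.58463668823242), 13.884224891662598) 0.11498020885780941
401 ((485.3342590332031, -227.95217895507812), (60.419700622558594, 140.88880920410156), 13.182658195495605) 0.044789019188584134
```

```bash
python3 -m handwheel '[[[0.0019,-0.0024,-0.02,0,0,0],[0,0,-0.025,0,0,0],[0,0,-0.025,0,0,0],[0,0,-0.025,0,0,0],[0,0,-0.02,0,0,0],[0,0,-0.015,0,0,0],[0,0,-0.01,0,0,0],[0,0,-0.007,0,0,0],[0,0,0,0,0,0],[0,0,0,0,0,0]]]' 1
python3 -m handwheel '[[[0,0,0,0,0,0],[0,0,0,0,0,0],[0,0,0,0,0,0],[0,0,0,0,0,0],[0,0,0,0,0,0],[0,0,0,0,0,0],[0,0,0,0,0,0],[0,0,0,0,0,0],[0,0,0,0,0,0],[0,0,0,0,0,0],[0,0,0,0,0,0],[0,0,0,0,0,0]]]' 0
```

```text
time: 3.5
tool_pos: [0.5144, -0.2214, 0.085]
tool_rot: [0.0, 0.616, 0.788, 0.0]
contact_force: [-0.4, -0.3, 0.3]
gripper_width: 1.0
grasp_force: 0.0
time: 4.5
tool_pos: [0.5142, -0.2218, 0.0845]
tool_rot: [0.0, 0.616, 0.787, -0.0]
contact_force: [-0.0, -0.2, 1.4]
gripper_width: 0.034
grasp_force: 59.3
```

```bash
python3 -m handwheel '[[[0,0,0.005,0,0,0],[0,0,0.015,0,0,0],[0,0,0.02,0,0,0],[0,0,0.02,0,0,0],[0,0,0.02,0,0,0],[0,0,0.02,0,0,0],[0,0,0.01,0,0,0],[-0.01,0.005,0,0,0,0],[-0.01,0.015,0,0,0,0],[-0.015,0.025,0,0,0,0],[-0.015,0.025,0,0,0,0],[-0.015,0.025,0,0,0,0],[-0.01,0.025,0,0,0,0],[0,0.025,0,0,0,-2],[0,0.025,0,0,0,-2],[0,0.025,0,0,0,-2],[0,0.025,0,0,0,-2],[0,0.02,0,0,0,-2]]]'
python3 -m handwheel '[[[0,0.02,0,0,0,-2],[0,0.025,0,0,0,-2],[0,0.025,0,0,0,-2],[0,0.025,0,0,0,-2],[0.01,0.025,0,0,0,-2],[0.015,0.025,0,0,0,-2],[0.015,0.025,0,0,0,-0.7],[0.015,0.025,0,0,0,0],[0.015,0.015,0,0,0,0],[0.01,0.005,0,0,0,0],[0.007,0,0,0,0,0],[0,0,0,0,0,0],[0,0,0,0,0,0],[0,0,0,0,0,0]]]'
python3 - <<'E'
from h import *
print(state()["tool_pos"],state()["contact_force"])
for c in("top","side","wrist"):
    T=np.array(camera_info(c)["T"])
    p,d=grab_frame(c);cv2.imwrite(f"pics/{c}2.png",p);np.save(f"pics/{c}2.npy",d);np.save(f"pics/{c}2T.npy",T)
    for t in("tab_mid","flange_mid","rail_mid"):
        for r in pinpoint(c,t)[:2]: print(c,t,np.round(r["position"],1),round(r["conf"],2))
a=cv2.hconcat([cv2.resize(cv2.imread("pics/side2.png")[180:400,150:350],(400,440)),cv2.resize(cv2.imread("pics/wrist2.png"),(400,300))[:300] if 0 else cv2.copyMakeBorder(cv2.resize(cv2.imread("pics/wrist2.png"),(400,300)),0,140,0,0,0)])
cv2.imwrite("pics/v2.png",cv2.convertScaleAbs(a,alpha=1.5))
E
```

```text
time: 6.0
tool_pos: [0.4381, 0.0201, 0.1934]
tool_rot: [-0.001, 0.683, 0.73, -0.0]
contact_force: [0.1, -0.4, -2.6]
gripper_width: 0.032
grasp_force: 58.8
time: 7.17
tool_pos: [0.5254, 0.2327, 0.1938]
tool_rot: [-0.0, 0.76, 0.65, -0.001]
contact_force: [-0.9, -0.2, -2.8]
gripper_width: 0.034
grasp_force: 58.9
[0.52536436 0.23267904 0.19382759] [-0.85815101 -0.23567731 -2.81148815]
top tab_mid [360.1 300.3] 0.75
top tab_mid [166.3 211.9] 0.67
top flange_mid [372.7 109.5] 0.92
top flange_mid [176.6 201. ] 0.9
top rail_mid [189.9 200. ] 0.8
side tab_mid [290.4 263.6] 0.79
side tab_mid [405.  156.5] 0.76
side flange_mid [407.9 158.6] 0.86
side flange_mid [200.1 117.5] 0.74
side rail_mid [265.8 282.8] 0.78
wrist tab_mid [275.  285.3] 0.71
wrist flange_mid [325.9 254. ] 0.62
```

View pics/v2.png

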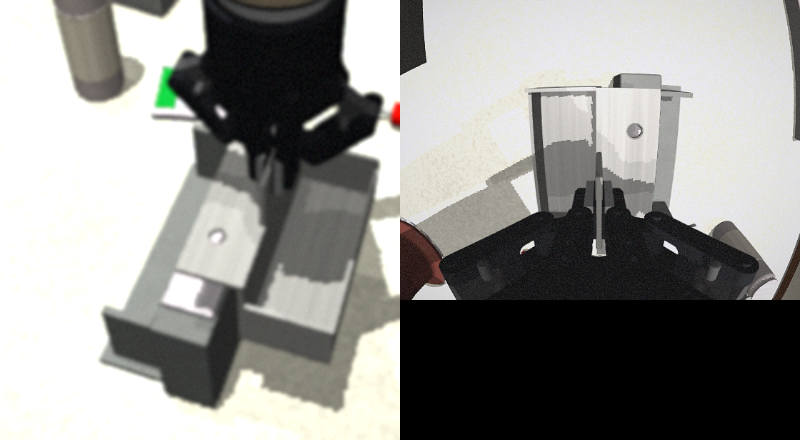

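The side crop shows the flange above the rail. In the wrist crop the +y hole is at (635,131), with a light spot, probably a pin, inside it. I'll measure the hole and pins more precisely.

```bash
python3 - <<'E'
from h import *
T=np.load("pics/wrist2T.npy");P=wcloud(np.load("pics/wrist2.npy"),T)
z=P[...,2];m=(z>.174)&(z<.19)&(abs(P[...,0]-.54)<.06)&(abs(P[...,1]-.26)<.06)
Q=P[m];print("flange wrist",len(Q),cv2.minAreaRect((Q[:,:2]*1000).astype(np.float32)),np.median(Q[:,2]))
A=np.c_[Q[:,:2]-Q[:,:2].mean(0),np.ones(len(Q))];print("slope",np.linalg.lstsq(A,Q[:,2],rcond=None)[0])
D=cloud("top",np.load("pics/top2.npy"));z=D[...,2]
m=(z>.17)&(z<.188)&(abs(D[...,0]-.54)<.1)&(abs(D[...,1]-.23)<.1);Q=D[m]
print("flange top",len(Q),cv2.minAreaRect((Q[:,:2]*1000).astype(np.float32)),np.median(Q[:,2]))
p=cv2.imread("pics/top2.png")[170:235,130:230];w=cv2.imread("pics/wrist2.png")[110:290,350:530]
p=cv2.resize(p,(400,260),interpolation=cv2.INTER_CUBIC);w=cv2.resize(w[40:140,60:160] if 0 else w[30:130,40:160],(400,333),interpolation=cv2.INTER_CUBIC)
w2=cv2.imread("pics/wrist2.png")[140:240,270:390]; w2=cv2.resize(w2,(720,600),interpolation=cv2.INTER_CUBIC)
c=np.zeros((600,800,3),np.uint8);c[:260,:400]=p;c[:500,400:]=cv2.resize(w2,(600,500))[:, 100:500];cv2.imwrite("pics/v3.png",cv2.convertScaleAbs(c,alpha=1.4))
E
```

```text
flange wrist 12592 ((549.1272583007812, 250.52407836914062), (98.91471862792969, 44.01666259765625), 81.40535736083984) 0.1795824770133505
slope [-0.00287717  0.00029825  0.17960075]
flange top 575 ((539.1466674804688, 193.36602783203125), (70.37877655029297, 44.29080581665039), 81.11744689941406) 0.1782740885910521
```

View pics/v3.png

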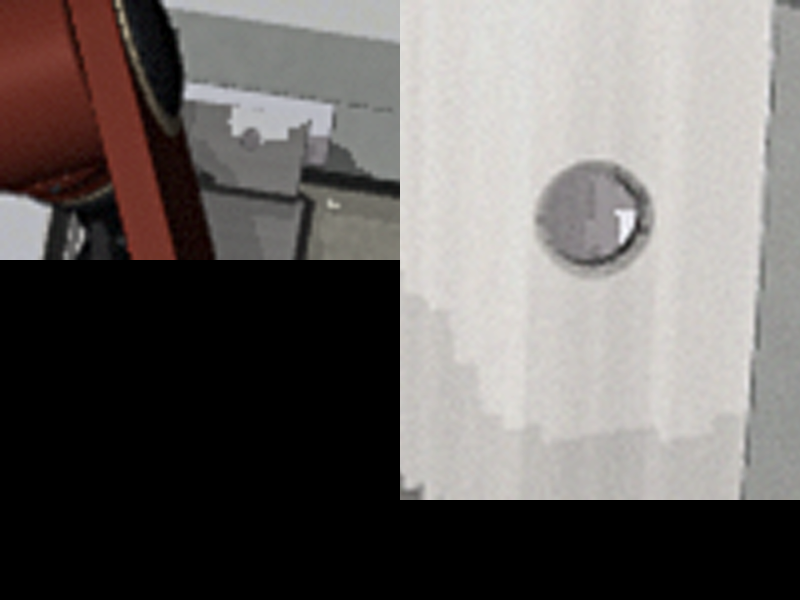

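The bin yaw (-8.7°) already matches the stand. I'll shift by the offset in the top-camera frame (+14.8, -6 mm), lower to about 8 mm above the pin tips, and look through the hole.

```bash
python3 -m handwheel '[[[0.005,-0.002,0,0,0,0],[0.0055,-0.002,-0.005,0,0,0],[0.0043,-0.002,-0.005,0,0,0],[0,0,-0.006,0,0,0],[0,0,-0.005,0,0,0],[0,0,-0.004,0,0,0],[0,0,0,0,0,0],[0,0,0,0,0,0],[0,0,0,0,0,0]]]'
python3 - <<'E'
from h import *
T=np.array(camera_info("wrist")["T"]);p,d=grab_frame("wrist");np.save("pics/w4T.npy",T);np.save("pics/w4.npy",d);cv2.imwrite("pics/w4.png",p)
P=wcloud(d,T);z=P[...,2];print(state()["tool_pos"],state()["tool_rot"])
m=(z>.149)&(z<.162)&(abs(P[...,0]-.56)<.06)&(abs(P[...,1]-.25)<.06);Q=P[m];print(len(Q),cv2.minAreaRect((Q[:,:2]*1000).astype(np.float32)),np.median(Q[:,2]))
c=np.zeros((600,800,3),np.uint8);c[:]=cv2.resize(p[150:225,290:390],(800,600),interpolation=cv2.INTER_CUBIC)
cv2.imwrite("pics/v4.png",cv2.convertScaleAbs(c,alpha=1.3))
E
```

```text
time: 8.52
tool_pos: [0.5408, 0.2275, 0.1695]
tool_rot: [0.0, 0.759, 0.651, 0.0]
contact_force: [0.3, -0.6, -3.1]
gripper_width: 0.035
grasp_force: 58.8
[0.54097966 0.22756023 0.16972993] [1.38581706e-04 7.59237046e-01 6.50814091e-01 3.27625919e-04]
12621 ((563.80908203125, 243.28436279296875), (101.78717803955078, 44.04072570800781), 81.24623107910156) 0.15458821497229902
```

View pics/v4.png

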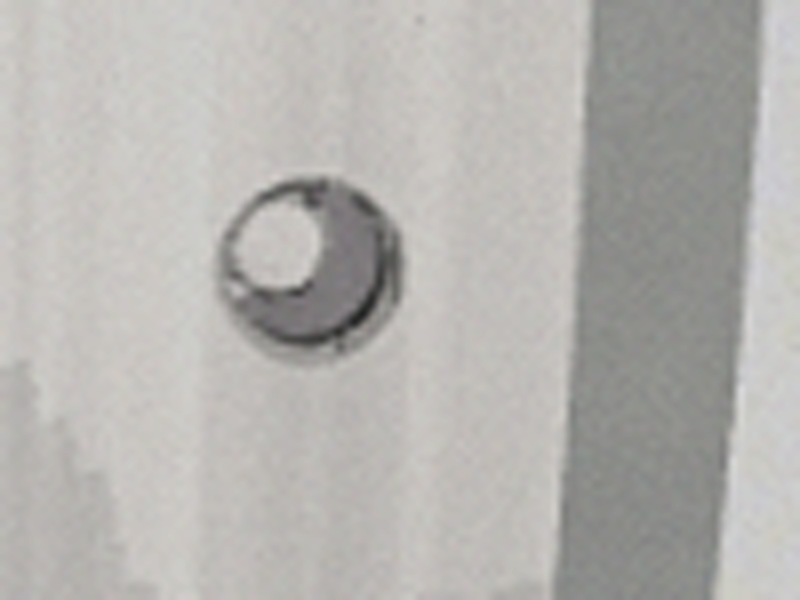

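Through the hole the bright pin tip shows at crop (278,248), and the hole is centred at (312,270). I'll back-project both to get the offset.

```bash
cat >> h.py <<'E'
def wz(px,z,T):
    a=wcloud(np.array([1.]),T,[px])[0]-T[:3,3];return T[:3,3]+a*(z-T[2,3])/a[2]
E
python3 - <<'E'
from h import *
T=np.load("pics/w4T.npy")
h=wz((329.0-.4,183.75-.4),.1546,T)
for zt in(.1405,.1415):
    t=wz((324.75-.4,181-.4),zt,T);print(h,t,(t-h)*1000)
P=wcloud(np.load("pics/w4.npy"),T);print(P[178:184,322:328,2].round(4))
E
```

```text
[0.57162976 0.26321548 0.1546    ] [0.57128187 0.26178276 0.1405    ] [ -0.34788881  -1.43271375 -14.1       ]
[0.57162976 0.26321548 0.1546    ] [0.57116827 0.26200488 0.1415    ] [ -0.46148884  -1.21059664 -13.1       ]
[[0.1422 0.1411 0.1416 0.1412 0.1406 0.1416]
 [0.1422 0.1417 0.1405 0.1414 0.1432 0.1418]
 [0.1405 0.141  0.1408 0.1418 0.142  0.3117]
 [0.1411 0.1408 0.1425 0.1408 0.3117 0.1422]
 [0.1421 0.1411 0.1409 0.1426 0.1421 0.1417]
 [0.1408 0.1417 0.1411 0.1417 0.1412 0.1411]]
```

```bash
python3 -m handwheel '[[[-0.0004,-0.0013,0,0,0,0],[0,0,-0.002,0,0,0],[0,0,-0.003,0,0,0],[0,0,-0.002,0,0,0],[0,0,0,0,0,0],[0,0,0,0,0,0],[0,0,0,0,0,0]]]'
python3 - <<'E'
from h import *
T=np.array(camera_info("wrist")["T"]);p,d=grab_frame("wrist");np.save("pics/w5T.npy",T);np.save("pics/w5.npy",d);cv2.imwrite("pics/w5.png",p)
P=wcloud(d,T);z=P[...,2];print(state()["tool_pos"],state()["tool_rot"])
m=(z>.143)&(z<.152)&(abs(P[...,0]-.56)<.06)&(abs(P[...,1]-.25)<.06);Q=P[m];print(len(Q),cv2.minAreaRect((Q[:,:2]*1000).astype(np.float32)),np.median(Q[:,2]))
c=np.zeros((600,800,3),np.uint8);c[:]=cv2.resize(p[150:225,290:390],(800,600),interpolation=cv2.INTER_CUBIC)
cv2.imwrite("pics/v5.png",cv2.convertScaleAbs(c,alpha=1.2))
E
```

```text
time: 9.15
tool_pos: [0.5404, 0.2261, 0.1622]
tool_rot: [-0.0, 0.759, 0.651, -0.0]
contact_force: [0.4, -0.0, -2.6]
gripper_width: 0.034
grasp_force: 58.9
[0.5404953  0.22609829 0.16235853] [2.28266719e-05 7.59316073e-01 6.50721982e-01 5.35349507e-05]
12597 ((563.388916015625, 242.23178100585938), (100.65477752685547, 43.96872329711914), 81.21415710449219) 0.14732517742135978
```

View pics/v5.png

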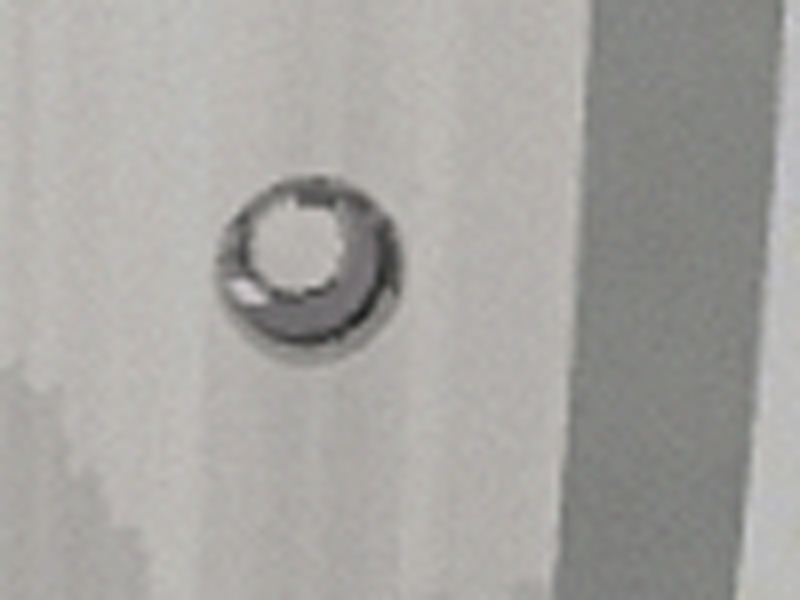

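The tip is now at crop (297,246) and the hole is at (311,270).

```bash
python3 - <<'E'
from h import *
T=np.load("pics/w5T.npy")
h=wz((290+311/8-.4,150+270/8-.4),.1473,T);t=wz((290+297/8-.4,150+246/8-.4),.1413,T);print((t-h)*1000)
E
python3 - <<'E'
from h import *
# bar + stand yaw from top0, trimmed: edge-line fits
P=cloud("top",np.load("pics/top0.npy"))[160:225,140:250].reshape(-1,3)
Q=P[(P[:,2]>.110)&(P[:,2]<.125)][:,:2]
for a in(None,):
    m=Q.mean(0);w,v=np.linalg.eigh(np.cov((Q-m).T));print("stand y dir",np.degrees(np.arctan2(v[1,1],v[0,1]))%180)
E
```

```text
[ 0.03435456  0.30681825 -6.        ]
stand y dir 81.1770382235324
```

The remaining offset is about 0.3 mm and the yaw matches (81.2° for both). I'll lower gently.

```bash
python3 -m handwheel '[[[0,0.0002,-0.001,0,0,0],[0,0,-0.001,0,0,0],[0,0,-0.001,0,0,0],[0,0,-0.001,0,0,0],[0,0,0,0,0,0],[0,0,0,0,0,0]]]'; python3 -m handwheel '[[[0,0,-0.001,0,0,0],[0,0,-0.001,0,0,0],[0,0,0,0,0,0],[0,0,0,0,0,0]]]'
```

```text
time: 9.7
tool_pos: [0.5403, 0.2262, 0.1582]
tool_rot: [-0.0, 0.759, 0.651, -0.0]
contact_force: [0.6, -0.7, -2.9]
gripper_width: 0.039
grasp_force: 58.9
time: 10.03
tool_pos: [0.5404, 0.2263, 0.1562]
tool_rot: [-0.0, 0.759, 0.651, -0.0]
contact_force: [0.3, -0.6, -2.1]
gripper_width: 0.036
grasp_force: 58.9
```

It has passed the tips without force, so both holes are over the pins. Home should be at TCP z of about 0.138.

```bash
python3 -m handwheel '[[[0,0,-0.001,0,0,0],[0,0,-0.001,0,0,0],[0,0,-0.001,0,0,0],[0,0,-0.001,0,0,0],[0,0,-0.001,0,0,0],[0,0,-0.001,0,0,0],[0,0,0,0,0,0]]]'; python3 -m handwheel '[[[0,0,-0.001,0,0,0],[0,0,-0.001,0,0,0],[0,0,-0.001,0,0,0],[0,0,-0.001,0,0,0],[0,0,-0.001,0,0,0],[0,0,-0.001,0,0,0],[0,0,0,0,0,0]]]'; python3 -m handwheel '[[[0,0,-0.001,0,0,0],[0,0,-0.001,0,0,0],[0,0,-0.001,0,0,0],[0,0,-0.001,0,0,0],[0,0,0,0,0,0],[0,0,0,0,0,0]]]'
```

```text
time: 10.62
tool_pos: [0.5403, 0.2262, 0.15]
tool_rot: [-0.0, 0.759, 0.651, -0.0]
contact_force: [0.1, -0.3, -2.7]
gripper_width: 0.035
grasp_force: 58.9
time: 11.2
tool_pos: [0.5403, 0.2262, 0.144]
tool_rot: [-0.0, 0.759, 0.651, -0.0]
contact_force: [0.2, 0.4, -2.5]
gripper_width: 0.035
grasp_force: 58.9
time: 11.7
tool_pos: [0.5404, 0.2262, 0.1402]
tool_rot: [-0.0, 0.759, 0.651, -0.0]
contact_force: [0.0, 0.2, -2.5]
gripper_width: 0.034
grasp_force: 58.9
```

```bash
python3 -m handwheel '[[[0,0,-0.0005,0,0,0],[0,0,-0.0005,0,0,0],[0,0,-0.0005,0,0,0],[0,0,0,0,0,0],[0,0,0,0,0,0]]]'; python3 -m handwheel '[[[0,0,-0.0004,0,0,0],[0,0,0,0,0,0],[0,0,0,0,0,0]]]'
```

```text
time: 12.12
tool_pos: [0.5404, 0.2263, 0.1387]
tool_rot: [-0.0, 0.759, 0.651, -0.0]
contact_force: [0.7, -0.0, -2.0]
gripper_width: 0.036
grasp_force: 58.9
time: 12.37
tool_pos: [0.5405, 0.2263, 0.1385]
tool_rot: [0.0, 0.759, 0.651, 0.0]
contact_force: [-0.5, -0.4, -2.0]
gripper_width: 0.032
grasp_force: 59.0
```

```bash
python3 -m handwheel '[[[0,0,-0.0004,0,0,0],[0,0,0,0,0,0],[0,0,0,0,0,0]]]'; python3 -m handwheel '[[[0,0,-0.0003,0,0,0],[0,0,0,0,0,0],[0,0,0,0,0,0]]]'
```

```text
time: 12.62
tool_pos: [0.5405, 0.2263, 0.1385]
tool_rot: [0.0, 0.759, 0.651, 0.0]
contact_force: [-1.8, -1.0, 1.3]
gripper_width: 0.038
grasp_force: 59.4
time: 12.87
tool_pos: [0.5405, 0.2263, 0.1385]
tool_rot: [0.0, 0.759, 0.651, 0.0]
contact_force: [-4.3, -1.4, 4.9]
gripper_width: 0.039
grasp_force: 59.9
```

Contact came at the expected home height with about 7 N. Release and retreat straight up.

```bash
python3 -m handwheel '[[[0,0,0.0003,0,0,0],[0,0,0.0003,0,0,0],[0,0,0,0,0,0],[0,0,0,0,0,0],[0,0,0,0,0,0],[0,0,0,0,0,0],[0,0,0,0,0,0],[0,0,0,0,0,0],[0,0,0,0,0,0],[0,0,0,0,0,0],[0,0,0,0,0,0],[0,0,0,0,0,0]]]' 1
python3 -m handwheel '[[[0,0,0.003,0,0,0],[0,0,0.007,0,0,0],[0,0,0.015,0,0,0],[0,0,0.02,0,0,0],[0,0,0.02,0,0,0],[0,0,0.02,0,0,0],[0,0,0.02,0,0,0],[-0.02,0,0.01,0,0,0],[-0.03,0,0,0,0,0],[-0.03,0,0,0,0,0],[-0.02,0,0,0,0,0],[0,0,0,0,0,0],[0,0,0,0,0,0],[0,0,0,0,0,0]]]'
python3 - <<'E'
from h import *
T=np.array(camera_info("wrist")["T"]);p,d=grab_frame("wrist");P=wcloud(d,T)
q,_=grab_frame("side");cv2.imwrite("pics/f.png",cv2.hconcat([cv2.resize(p,(400,300)),cv2.resize(q,(400,300))]))
m=(abs(P[...,2]-.122)<.013)&(abs(P[...,0]-.56)<.1)&(abs(P[...,1]-.22)<.13);z=P[m][:,2]
print(np.histogram(z,bins=np.arange(.109,.136,.001)))
E
```

```text
time: 13.87
tool_pos: [0.5404, 0.2263, 0.1383]
tool_rot: [-0.0, 0.759, 0.651, -0.0]
contact_force: [-0.4, 0.3, 0.5]
gripper_width: 0.999
grasp_force: 0.0
time: 15.03
tool_pos: [0.441, 0.2263, 0.254]
tool_rot: [0.0, 0.759, 0.651, 0.001]
contact_force: [0.9, 0.5, 0.4]
gripper_width: 1.001
grasp_force: 0.0
(array([  49,   60,   73,  246,  687,  406,   82,   44,   60,   51,   58,
         54,   80,  452, 1638, 2130,  785,   90,   25,   26,   32,   24,
         17,   32,   28,   35,    0]), array([0.109, 0.11 , 0.111, 0.112, 0.113, 0.114, 0.115, 0.116, 0.117,
       0.118, 0.119, 0.12 , 0.121, 0.122, 0.123, 0.124, 0.125, 0.126,
       0.127, 0.128, 0.129, 0.13 , 0.131, 0.132, 0.133, 0.134, 0.135,
       0.136]))
```

View pics/f.png

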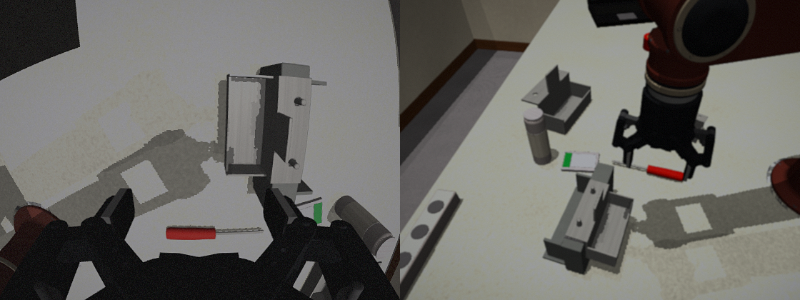

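The wrist half of the picture shows both pins through the flange at (300,101) and (292,162). The flange top is about 10 mm above the stand top (bar 6 + flange 4 mm), so it is home. The gripper is clear and the bystanders look untouched.

```bash
python3 -c "from plant import *; print(job_done())"
```

```text
the job is handed in; nothing more can be done
None
```

The middle-sized bin hangs fully home on both pins and is released, with the arm clear and the can, drive and screwdriver untouched; the job is handed in at about 15 s.

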